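Latch the vise's spring plunger down

TASK

On the fly-tying vise's base, press the spring plunger down gently until it rests on its rubber stop, then, keeping it down, slide the keeper on its head fully under the catch and let go, so that the catch holds the plunger down. Ram neither the stop nor the catch, and leave the other things on the bench where they are.

Things in the scene. Friction and masses are not known exactly. Their poses are not given: they have to be found in the camera images.
- base: the vise's dark cast base, fixed: plate 16 mm thick, reaching 50 mm to -x, 190 mm to +x and 110 mm to each side of the origin, which lies at table height on the plunger's axis; z up. The 46 x 46 mm plunger housing, top 45 mm up, stands at the origin, the catch on its +y side. The vise's post stands at x 165, y -85 mm; its head, 185 to 215 mm up, spans y -180 to -27 mm
- plunger (a joint): travel of the steel plunger, m: 0 up, grows as it is pressed down. Its head (46 x 44 x 6 mm) starts with its underside 72 mm above the table and meets the rubber stop after 18 mm, give or take 6 mm as the catch is set. The spring pushes up with 4 N at 0, plus 0.2 N per mm
- keeper (a joint): travel of the keeper along the base's +y on the plunger's head, m: starts at 0 to 0.003, friction about 1 N. At 0.004 its barb meets the catch's tooth and passes below it only while the plunger is within 1.5 mm of its stop; past 0.016 it is behind the tooth, and when let go the spring lifts it about 4 mm into the pocket there. At 0.0205 it meets the back wall
- rib_foot (a point): centre of the foot of the keeper's black upright rib, on top of the keeper's aluminium plate; 83 mm above the table when the plunger is up; moves with the keeper. Rib: 12 mm wide (base's x), 24 mm long (y), 24 mm tall. Plate: 44 mm (x) by 40 mm (y), 5 mm thick. Pinch the rib across its 12 mm, the fingertips on the plate beside it (fingers open over 40 mm would straddle the plate), and press the plunger through the keeper
- barb_top (a point): top of the upturned barb at the end of the keeper's tongue, in the middle: 38 mm to the base's +y of the rib's centre, 3 mm higher than the plate's upper face. The barb is 18 mm wide (x) and 6 mm long (y)
- catch: bracket on the base clamping a dark steel hook, 30 mm wide (x): back wall y 61.5 to 71, roof from there to y 45, its top at z 92, a tooth (y 45 to 51) hanging to z 69.5 mm, the pocket behind it 3.9 mm higher. The hook and its stop are set together up to 6 mm higher or lower than this; the pose does not show it. Origin and axes as the base's. Over 16 N in all on catch and stop harms them
- stop_mid (a point): middle of the rubber stop as designed, 54 mm above the table: two pads under the plunger's head, 6 mm wide, at x +-19.5 mm, 30 mm long. The real stop lies up to 6 mm higher or lower, as the catch is set, and must be felt. It gives about 12 N per mm; the 16 N on it are reached at a total downward push of about 24 N, spring included
- spool_pale: thread spool with pale thread, 28 mm diameter, 30 mm tall, upright; starts in a tray of the base (on its 16 mm thick plate); origin under its centre
- spool_dark: thread spool with black thread, 28 mm diameter, 30 mm tall, upright; starts in another tray of the base; origin under its centre
- cap: small open orange cap, 30 mm diameter, 26 mm tall, on the table; origin under its centre
- cement: small closed jar, 32 mm diameter, 50 mm tall, on the table; origin under its centre
- hook_box: flat clear box, 70 x 45 x 14 mm, on the table; origin under its centre
- bobbin: wire bobbin holder with a spool, lying on the table, 38 mm wide, about 120 mm long, 28 mm high; origin under the spool, its tube towards +y
- wax: grey wax stick, upright cylinder, 22 mm diameter, 55 mm tall, on the table; origin under its centre

How it is judged (in metres and radians):
On the way, in this order (a step that is already met when the one before it is completed fails the run):
1. the plunger is pressed down with the keeper still in front of the catch (value of joint plunger above 0.0095 m and value of joint keeper below 0.01 m), for 0.05 s.
2. the keeper's barb is slid past the tooth of the catch while the plunger is down (value of joint keeper above 0.0158 m and value of joint plunger above 0.005 m), for 0.1 s.
At the end, for the whole second after the job is handed in: the keeper stands at more than 15.5 mm with its barb behind the tooth, and the plunger, let go, is held down by the catch: pressed between 5 and 20.5 mm, at rest (below 5 mm/s) (value of joint keeper above 0.0155 m and value of joint plunger between 0.005 and 0.0205 m and velocity of joint plunger between -0.005 and 0.005 m/s); the robot touches nothing.
It fails at once if the catch and its rubber stop are loaded with more than 16 N in all (contact force between catch and anything else above 16 N).
It fails at once if a bystander is moved by more than 25 mm (distance of any of spool_pale, spool_dark, cap, cement, hook_box, bobbin, wax from where it was at the start of the episode above 0.025 m).
It also fails if it takes over 64 s, if anything falls off the work surface, if the arm or the gripper's body presses on something with over 40 N, if the wrist force passes 120 N, or if a joint passes its speed limit or range.

ROBOT

A 6-joint arm with a two-finger parallel gripper is mounted at the origin on the work surface. World frame = base frame: x ahead of the robot, y to its left, z up, the work surface at z = 0. Lengths are in m, angles in degrees, forces in N, time in s.
With the tool pointing down it reaches from about 0.275 to 0.725 m from the base axis. Payload 5.6 kg.
Tool frame: the origin (TCP) lies on the centre line of the jaws, within the pads' length; the fingertips stand 14 mm ahead of it and the grasp point (between the pads) lies 5 mm behind it; x points along the fingers, z is the direction in which the jaws open and shut, and the axes are right-handed (so a half turn about x gives the same grasp; the last joint's range is limited). The gripper opens to 85 mm and grips with 20 to 120 N. Pads are 22 mm wide; open, the fingers measure 114 mm over their backs; the gripper's body (76 mm by 85 mm) begins 54 mm behind the grasp point. The pads swing forward as they close: fully open they stand 13 mm farther back than shut.
Start: joints at [-52.391, 14.616, 6.199, 0, -81.583, -16.306], TCP at [0.2, -0.512, 0.245] pointing down, gripper open.
Joint ranges: [-168.99, 168.99], [-69.2, 112.95], [-62.41, 85.93], [-164.36, 98.24], [-168.68, -3.75], [-174.98, 174.98]. Speed limits (degrees/s): [147.25, 147.25, 180, 180, 180, 180].

INTERFACE

Orientations are given as a 3x3 rotation matrix whose columns are the frame's x, y, z axes.
In Python, from plant import bot gives the robot as it stands.
- The arm moves only by the tool step_arm, never from a script. Its argument "plan" is a list of rows, each a list of 2 entries, a list of its own where there are three numbers: the shift along the tool's x, y, z as a fraction of full scale, then the turn, a rotation vector about the tool's x, y, z as a fraction of full scale. A call has exactly 10 rows; each row shifts and turns the pose as measured when the row begins, along the tool's axes as they then stand; what a row does not reach is not made up. Full scale, the value 1, is 6 cm for a shift and 45 degrees for a turn. A row lasts 1/8 s, in which the tool goes at most 62.5 mm and 10.7 degrees, less where a joint would pass 70% of its speed; a pose out of reach is approached as far as the arm can. A call with a number of a shift or a turn outside -1 to 1 is refused whole. A call with a gripper value outside its range is refused whole. "claw" is the closure, from 0 (fully open) to 1 (shut), set as the call begins (left out, the last holds). The fingers move at their own pace and stop on an object; "newtons" is the grip in N (left out, the last holds). Time passes only in rows, so rows that do not move let the fingers close, or fill a call up. It gives the time, the measured TCP pose, the force and the opening at its end, in the units of the state.
- bot.get_obs(): the state, without advancing time (a new reading comes with each control period).
- bot.read_camera(name): name is "scene" or "top" or "wrist"; returns the picture (400x640x3 uint8, red, green, blue); there is no depth.
- bot.camera_params(name): a dict with "fx", "fy", "cx", "cy" (pixels), "camera_from_world" (4x4, takes a point from world to camera coordinates); the wrist camera has in their place "hand_eye" (4x4, takes a point from camera to tool coordinates, whose origin is the TCP and whose axes are the tool frame's). Camera axes: x right, y down, z forward; pixel columns grow to the right and rows downward; lengths in m; the calibration is good to about 2 mm. The wrist camera is an equidistant fisheye: a pixel r from the principal point sees the ray r / f radians off the axis. A picture is of the moment at which its call begins: read the wrist's pose just before it. camera_params takes no time and is no camera call.
- bot.sign_off(): hands the job in, once; it reports no verdict.
The state is a dict: "time_s": time; "qpos": joint angles; "qvel": joint speeds; "joint_efforts": joint torques, N m; "tool_pos": TCP position; "orientation": TCP orientation; "ft_force": force on the tool from outside, world axes, zero at the start; "moment": the same for the moment, N m; "width": finger opening in m.
Only numpy, scipy, OpenCV 4.12 (cv2) and the standard library are available. Lean on these libraries where they do the work, as an engineer would, in place of code of your own. Each camera call takes 0.05 s, during which the arm holds its last target.

## Working session

There is one attempt and no reset: what is moved stays moved. The work goes in short steps, Python scripts to look and compute and a tool call to move; the robot and the scene stay as the last step left them, time stands still between calls to the robot, and variables do not carry over. Pictures are saved under pics/ and viewed, and the job is handed in when it is done.

Besides the shell and the picture viewer there is one more tool, called after "Emit:" as name(argument=value, ...) on one line, values as JSON. step_arm: Moves the arm, as the interface text tells. Shift numbers are shares of 6 cm and turn numbers shares of 45 degrees, none past 1 either way. Its arguments: {"type":"object","properties":{"plan":{"type":"array"},"claw":{"type":"number"},"newtons":{"type":"number"}},"required":["plan"]}

```bash
mkdir -p pics; ls; python3 - <<'E'
from plant import bot
import cv2,numpy as np
np.set_printoptions(precision=4,suppress=True)
o=bot.get_obs(); print(o)
for n in ["scene","top","wrist"]:
    im=bot.read_camera(n); cv2.imwrite(f"pics/{n}0.png",im[:,:,::-1]); print(n,bot.camera_params(n))
E
```

```text
pics
{'time_s': 0.0, 'qpos': array([-52.3918,  14.6536,   6.1312,  -0.0273, -81.5842, -16.3073]), 'qvel': array([ 0.0345, -0.0498,  0.0398,  0.0671,  0.0481,  0.019 ]), 'joint_efforts': array([ -0.0017, -38.6624,  23.7928,   5.3651,  -0.0063,  -0.    ]), 'tool_pos': array([ 0.1997, -0.512 ,  0.2444]), 'orientation': array([[-0.0008, -0.9317, -0.3632],
       [ 0.0018, -0.3632,  0.9317],
       [-1.    ,  0.0001,  0.0019]]), 'ft_force': array([-0.5672, -0.2141,  0.3416]), 'moment': array([0.0113, 0.008 , 0.0119]), 'width': 0.0854980020040753}
scene {'fx': 464.5680426032632, 'fy': 464.5680426032632, 'cx': 317.64690123927585, 'cy': 192.01598635724343, 'camera_from_world': array([[ 0.0537,  0.9986, -0.0016, -0.088 ],
       [ 0.5976, -0.0334, -0.8011, -0.2717],
       [-0.8   ,  0.042 , -0.5985,  1.3941],
       [ 0.    ,  0.    ,  0.    ,  1.    ]])}
top {'fx': 443.1704197157793, 'fy': 443.1704197157793, 'cx': 321.6022117913831, 'cy': 204.58392436234823, 'camera_from_world': array([[ 0.0245, -0.9997, -0.006 ,  0.0364],
       [-0.9796, -0.0228, -0.1996,  0.6086],
       [ 0.1994,  0.0107, -0.9799,  0.8885],
       [ 0.    ,  0.    ,  0.    ,  1.    ]])}
wrist {'fx': 309.70691628693146, 'fy': 309.70691628693146, 'cx': 318.0422070751469, 'cy': 197.50177974284122, 'hand_eye': array([[-0.0013, -0.2849,  0.9586, -0.1284],
       [ 0.0002, -0.9586, -0.2849,  0.0723],
       [ 1.    , -0.0002,  0.0013, -0.    ],
       [ 0.    ,  0.    ,  0.    ,  1.    ]])}
```

View pics/scene0.png

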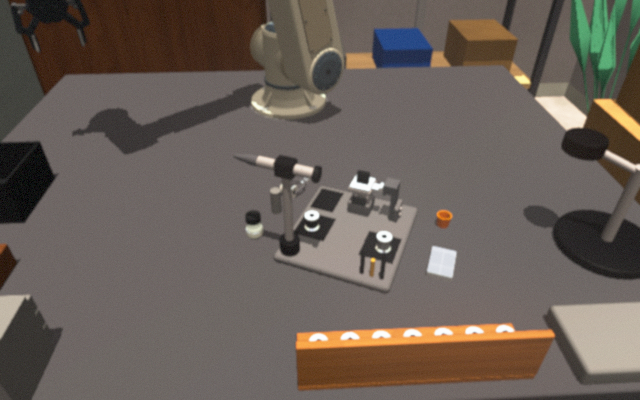

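View pics/top0.png

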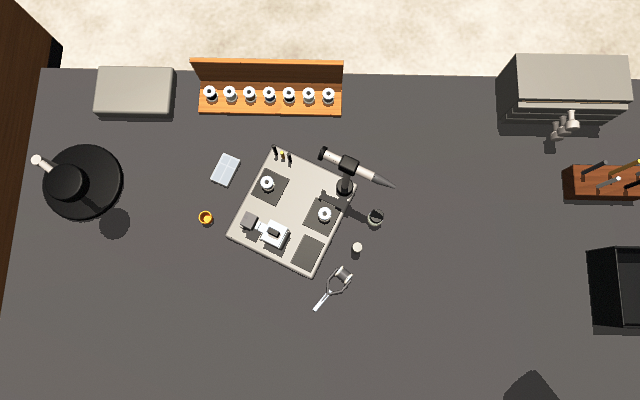

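View pics/wrist0.png

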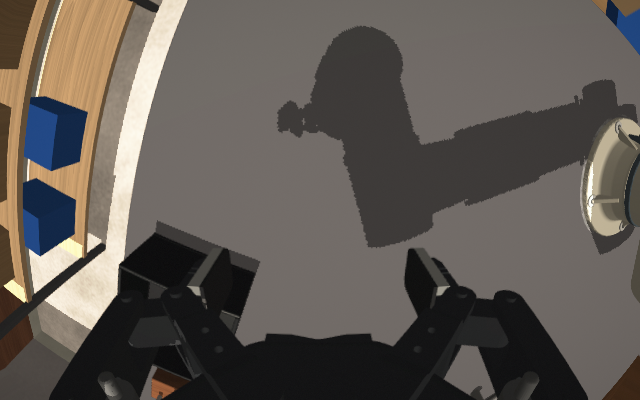

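The scene camera shows the base in the middle, with the plunger near (365,190). The top camera shows the keeper near (273,233). I'll zoom in on the base in both views.

```bash
python3 - <<'E'
import cv2
a=cv2.imread("pics/top0.png"); c=cv2.resize(a[135:285,210:390],None,fx=4,fy=4,interpolation=cv2.INTER_CUBIC); cv2.imwrite("pics/top0c.png",c)
a=cv2.imread("pics/scene0.png"); c=cv2.resize(a[140:290,270:430],None,fx=4,fy=4,interpolation=cv2.INTER_CUBIC); cv2.imwrite("pics/scene0c.png",c)
E
```

```text
(no output)
```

View pics/top0c.png

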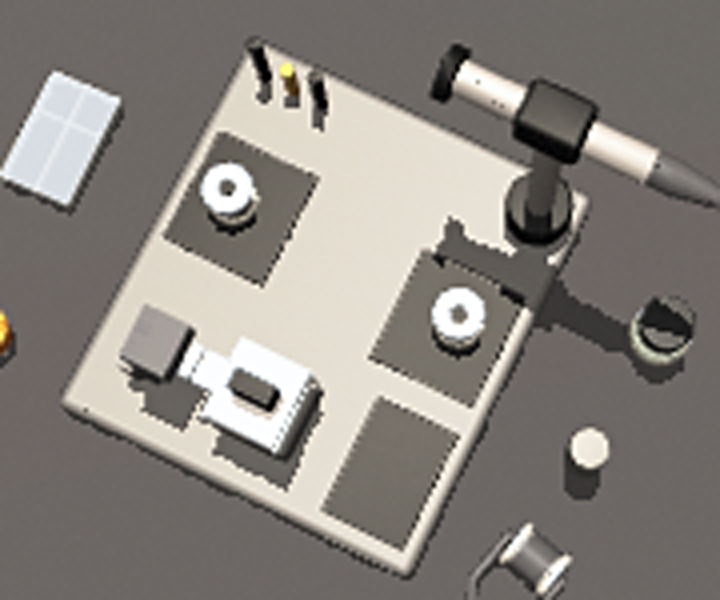

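View pics/scene0c.png

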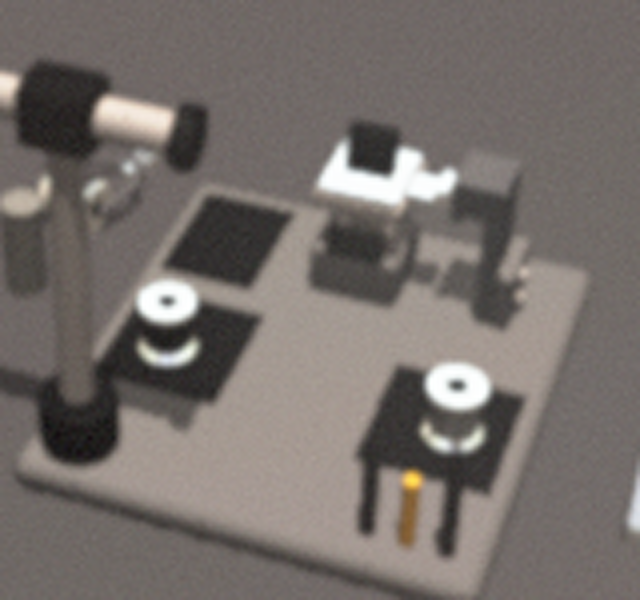

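```bash
cat > h.py <<'E'
import numpy as np
from plant import bot
np.set_printoptions(precision=4,suppress=True)
def proj(P,n):
    c=bot.camera_params(n);T=c["camera_from_world"];q=(T[:3,:3]@np.atleast_2d(P).T).T+T[:3,3]
    return np.c_[c["fx"]*q[:,0]/q[:,2]+c["cx"],c["fy"]*q[:,1]/q[:,2]+c["cy"]]
def B(p,pose):
    x,y,t=pose;R=np.array([[np.cos(t),-np.sin(t),0],[np.sin(t),np.cos(t),0],[0,0,1]])
    return (R@np.atleast_2d(p).T).T+[x,y,0]
E
python3 - <<'E'
from h import *
from scipy.optimize import least_squares
z=.014
m=[([-.05,.11,z],(70,401),0),([.19,.11,z],(254,42),0),([.19,-.11,z],(588,200),0),([-.05,-.11,z],(410,565),0),
 ([-.05,.11,z],(588,268),1),([.19,.11,z],(476,590),1),([.19,-.11,z],(20,465),1),([-.05,-.11,z],(205,187),1)]
def r(p,full=False):
    o=[]
    for P,u,k in m:
        q=proj(B(P,p[:3]),["top","scene"][k])[0]
        u=np.array(u)/4+([210,135],[270,140])[k]
        o.append(q-u)
    return np.array(o) if full else np.array(o).ravel()
best=min((least_squares(r,[.5,.1,t],loss='soft_l1') for t in np.arange(-3,3,.7)),key=lambda s:s.cost)
p=best.x;print(p,np.degrees(p[2]));print(r(p,True))
def show(P,k):
    q=proj(B(P,p),["top","scene"][k]);return (q-([210,135],[270,140])[k])*4
for k in (0,1):
  print("rib top",show([0,0,.107],k),"foot",show([0,0,.083],k))
  print("roof\n",show([[sx*.015,y,.092] for sx in(-1,1) for y in(.045,.071)],k))
  print("plate\n",show([[sx*.022,y,.083] for sx in(-1,1) for y in(-.02,.02)],k))
E
```

```text
Traceback (most recent call last):
  File "h.py", line 5, in proj
    c=bot.camera_params(n);T=c["camera_from_world"];q=(T[:3,:3]@np.atleast_2d(P).T).T+T[:3,3]
ValueError: time passes only in moves, steps and waits
```

```bash
cat > h.py <<'E'
import numpy as np
from plant import bot
np.set_printoptions(precision=4,suppress=True)
CP={n:bot.camera_params(n) for n in("top","scene","wrist")}
def proj(P,n):
    c=CP[n];T=c["camera_from_world"];q=(T[:3,:3]@np.atleast_2d(P).T).T+T[:3,3]
    return np.c_[c["fx"]*q[:,0]/q[:,2]+c["cx"],c["fy"]*q[:,1]/q[:,2]+c["cy"]]
def B(p,pose):
    x,y,t=pose;R=np.array([[np.cos(t),-np.sin(t),0],[np.sin(t),np.cos(t),0],[0,0,1]])
    return (R@np.atleast_2d(p).T).T+[x,y,0]
E
cat > fit.py <<'E'
from h import *
from scipy.optimize import least_squares
z=.014
m=[([-.05,.11,z],(70,401),0),([.19,.11,z],(254,42),0),([.19,-.11,z],(588,200),0),([-.05,-.11,z],(410,565),0),
 ([-.05,.11,z],(588,268),1),([.19,.11,z],(476,590),1),([.19,-.11,z],(20,465),1),([-.05,-.11,z],(205,187),1)]
def r(p,full=False):
    o=[]
    for P,u,k in m:
        q=proj(B(P,p[:3]),["top","scene"][k])[0]
        u=np.array(u)/4+([210,135],[270,140])[k]
        o.append(q-u)
    return np.array(o) if full else np.array(o).ravel()
best=min((least_squares(r,[.5,.1,t],loss='soft_l1') for t in np.arange(-3,3,.7)),key=lambda s:s.cost)
p=best.x;print(p,np.degrees(p[2]));print(r(p,True))
def show(P,k):
    q=proj(B(P,p),["top","scene"][k]);return (q-([210,135],[270,140])[k])*4
for k in (0,1):
  print("rib top",show([0,0,.107],k),"foot",show([0,0,.083],k))
  print("roof\n",show([[sx*.015,y,.092] for sx in(-1,1) for y in(.045,.071)],k))
  print("plate\n",show([[sx*.022,y,.083] for sx in(-1,1) for y in(-.02,.02)],k))
E
python3 fit.py
```

```text
[ 0.5402  0.1472 -0.4272] -24.474917344567253
[[-4.1041  1.0268]
 [-0.8827 -1.8118]
 [ 1.689  -1.2593]
 [-0.2798  3.7924]
 [ 1.0888 -0.0738]
 [ 0.1896  1.9571]
 [-3.1511 -0.2918]
 [-1.9134 -2.327 ]]
rib top [[251.6042 386.9799]] foot [[256.8799 393.4575]]
roof
 [[163.5448 379.2503]
 [118.8005 357.4147]
 [190.5691 327.3648]
 [146.0132 305.7916]]
plate
 [[272.0193 448.5644]
 [202.9594 414.7965]
 [310.5602 372.2137]
 [241.9291 339.0368]]
rib top [[371.0038 126.7751]] foot [[368.2585 166.9494]]
roof
 [[466.2999 154.781 ]
 [518.4221 165.9479]
 [450.3498 188.4287]
 [503.6573 200.1702]]
plate
 [[343.1241 135.1017]
 [419.551  151.5605]
 [315.7753 182.6955]
 [394.642  200.3796]]
```

```bash
cat >> h.py <<'E'
from scipy.spatial.transform import Rotation as Ro
def Rt(th):  # tool down, z=-base x
    z=np.array([-np.cos(th),-np.sin(th),0]);x=np.array([0,0,-1.]);return np.c_[x,np.cross(z,x),z]
def planrows(tp,tR,n):
    o=bot.get_obs();p=o["tool_pos"];R=o["orientation"]
    rv=Ro.from_matrix(R.T@tR).as_rotvec();d=tp-p
    for i in range(n):
        Ri=R@Ro.from_rotvec(rv*i/n).as_matrix()
        print(np.round(Ri.T@d/n/.06,2).tolist(),np.round(np.degrees(rv/n)/45,3).tolist())
    return
E
python3 -c "
from h import *
planrows(np.array([.54,.147,.20]),Rt(-.4272),15)"
```

```text
[0.05, -0.62, 0.54] [-0.066, 0.0, 0.0]
[0.05, -0.65, 0.51] [-0.066, 0.0, 0.0]
[0.05, -0.67, 0.48] [-0.066, 0.0, 0.0]
[0.05, -0.69, 0.44] [-0.066, 0.0, 0.0]
[0.05, -0.72, 0.41] [-0.066, 0.0, 0.0]
[0.05, -0.74, 0.37] [-0.066, 0.0, 0.0]
[0.05, -0.75, 0.33] [-0.066, 0.0, 0.0]
[0.05, -0.77, 0.29] [-0.066, 0.0, 0.0]
[0.05, -0.78, 0.25] [-0.066, 0.0, 0.0]
[0.05, -0.8, 0.21] [-0.066, 0.0, 0.0]
[0.05, -0.81, 0.17] [-0.066, 0.0, 0.0]
[0.05, -0.81, 0.13] [-0.066, 0.0, 0.0]
[0.05, -0.82, 0.09] [-0.066, 0.0, 0.0]
[0.05, -0.82, 0.04] [-0.066, 0.0, 0.0]
[0.05, -0.82, 0.0] [-0.066, 0.0, 0.0]
```

Emit:
step_arm(plan=[[[0,-0.62,0.54],[-0.066,0,0]],[[0,-0.65,0.51],[-0.066,0,0]],[[0,-0.67,0.48],[-0.066,0,0]],[[0,-0.69,0.44],[-0.066,0,0]],[[0,-0.72,0.41],[-0.066,0,0]],[[0,-0.74,0.37],[-0.066,0,0]],[[0,-0.75,0.33],[-0.066,0,0]],[[0,-0.77,0.29],[-0.066,0,0]],[[0,-0.78,0.25],[-0.066,0,0]],[[0,-0.8,0.21],[-0.066,0,0]]], claw=0.5)

```text
time_s: 1.4
tool_pos: [0.4274, -0.0595, 0.2427]
orientation: [[-0.003, -0.621, -0.784], [0.005, -0.784, 0.621], [-1.0, -0.002, 0.006]]
ft_force: [0.9, -1.0, 0.3]
width: 0.0429
```

```bash
python3 -c "
from h import *
o=bot.get_obs();print(o['tool_pos'],o['width'],o['ft_force'])
planrows(np.array([.54,.147,.20]),Rt(-.4272),9)"
```

```text
[ 0.4274 -0.0595  0.2427] 0.04289664483486596 [ 0.9381 -1.043   0.2986]
[0.08, -0.43, 0.07] [-0.034, 0.001, 0.0]
[0.08, -0.43, 0.06] [-0.034, 0.001, 0.0]
[0.08, -0.43, 0.05] [-0.034, 0.001, 0.0]
[0.08, -0.43, 0.04] [-0.034, 0.001, 0.0]
[0.08, -0.43, 0.03] [-0.034, 0.001, 0.0]
[0.08, -0.44, 0.02] [-0.034, 0.001, 0.0]
[0.08, -0.44, 0.0] [-0.034, 0.001, 0.0]
[0.08, -0.44, -0.01] [-0.034, 0.001, 0.0]
[0.08, -0.44, -0.02] [-0.034, 0.001, 0.0]
```

Emit:
step_arm(plan=[[[0.08,-0.43,0.07],[-0.034,0,0]],[[0.08,-0.43,0.06],[-0.034,0,0]],[[0.08,-0.43,0.05],[-0.034,0,0]],[[0.08,-0.43,0.04],[-0.034,0,0]],[[0.08,-0.43,0.03],[-0.034,0,0]],[[0.08,-0.44,0.02],[-0.034,0,0]],[[0.08,-0.44,0.0],[-0.034,0,0]],[[0.08,-0.44,-0.01],[-0.034,0,0]],[[0.08,-0.44,-0.02],[-0.034,0,0]],[[0,0,0],[0,0,0]]], claw=0.7)

```text
time_s: 2.65
tool_pos: [0.5439, 0.1622, 0.1954]
orientation: [[-0.007, -0.401, -0.916], [0.004, -0.916, 0.4], [-1.0, -0.001, 0.008]]
ft_force: [-0.7, -0.4, -0.2]
width: 0.0258
```

```bash
python3 -c "
from h import *
import cv2
o=bot.get_obs();print(o['tool_pos'],o['width'],o['ft_force']);print(o['orientation'])
im=bot.read_camera('wrist');np.savez('w1',im=im,p=o['tool_pos'],R=o['orientation'])
cv2.imwrite('pics/w1.png',im[:,:,::-1])
c=cv2.resize(im[60:260,220:420,::-1],None,fx=3,fy=3,interpolation=cv2.INTER_CUBIC);cv2.imwrite('pics/w1c.png',c)"
```

```text
[0.5439 0.1622 0.1954] 0.025840065073971998 [-0.6724 -0.3554 -0.1721]
[[-0.0071 -0.4005 -0.9163]
 [ 0.0044 -0.9163  0.4005]
 [-1.     -0.0011  0.0083]]
```

View pics/w1.png

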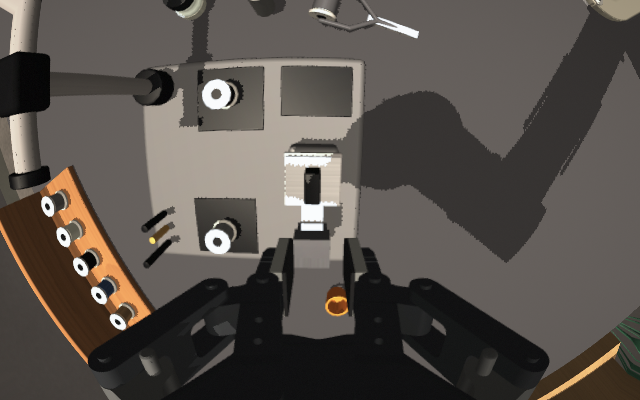

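View pics/w1c.png

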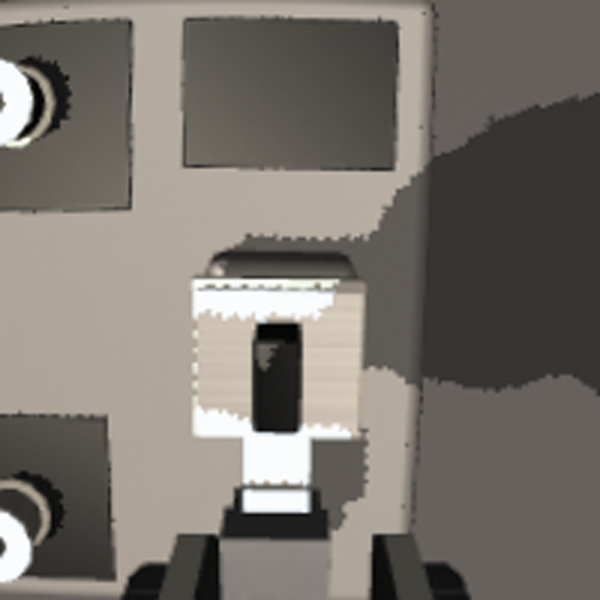

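```bash
cat > fitw.py <<'E'
from h import *
from scipy.optimize import least_squares
d=np.load('w1.npz');p0,R0=d['p'],d['R'];c=CP['wrist'];H=c['hand_eye']
def pw(P):
    t=(np.atleast_2d(P)-p0)@R0; q=(t-H[:3,3])@H[:3,:3]
    r=np.hypot(q[:,0],q[:,1]);th=np.arctan2(r,q[:,2]);s=c['fx']*th/r
    return np.c_[q[:,0]*s+c['cx'],q[:,1]*s+c['cy']]
def cr(P):return (pw(P)-[220,60])*3
if __name__=="__main__":
    def model(v):
        pose=v[:3];k=v[3];
        P=np.array([[.022,-.02+k,.083],[-.022,-.02+k,.083],[.022,.02+k,.083],[-.022,.02+k,.083],
         [.006,.012+k,.107],[-.006,.012+k,.107],[.006,-.012+k,.107],[-.006,-.012+k,.107]])
        return cr(B(P,pose))
    U=np.array([[193,280],[364,280],[195,437],[363,437],[252,432],[302,432],[255,340],[300,340]])
    f=lambda v:(model(np.r_[v,0.])-U).ravel()
    s=least_squares(f,[.54,.147,-.427]);print(s.x,np.degrees(s.x[2]));print(f(s.x).reshape(-1,2))
    po=s.x
    print('roof',cr(B([[.015,.045,.092],[-.015,.045,.092]],po)))
    print('edge',cr(B([[-.05,-.1,.014],[-.05,0,.014],[-.05,.08,.014]],po)))
    print('barb',cr(B([[.009,.035,.086],[-.009,.035,.086]],po)),'housing edge z45',cr(B([[.023,-.023,.045],[-.023,-.023,.045]],po)))
    print('tcp',pw(p0),pw(p0+[0,0,-.014]))
E
python3 fitw.py
```

```text
[ 0.541   0.1475 -0.4152] -23.791594858477914
[[ 1.3404  7.63  ]
 [-1.8263  7.6639]
 [ 2.7939 -4.0646]
 [-4.0132 -4.0143]
 [ 1.2272  0.1389]
 [ 0.1839  0.1546]
 [-2.6214 -3.8067]
 [ 2.7572 -3.7965]]
roof [[223.3349 530.3587]
 [333.4392 530.3997]]
edge [[432.0868  20.0229]
 [426.1744 314.702 ]
 [416.3402 530.5014]]
barb [[245.6161 488.3188]
 [311.189  488.3414]] housing edge z45 [[202.8104 258.2178]
 [355.3441 258.2595]]
tcp [[318.3746 266.7796]] [[318.0701 253.4062]]
```

```bash
python3 -c "
from h import *
planrows(np.array([.541,.1475,.195]),Rt(-.4152),4)"
```

```text
[0.0, 0.06, -0.01] [0.001, 0.003, 0.0]
[0.0, 0.06, -0.01] [0.001, 0.003, 0.0]
[0.0, 0.06, -0.01] [0.001, 0.003, 0.0]
[0.0, 0.06, -0.01] [0.001, 0.003, 0.0]
```

Emit:
step_arm(plan=[[[0,0.06,-0.01],[0.001,0.003,0]],[[0,0.06,-0.01],[0.001,0.003,0]],[[0,0.06,-0.01],[0.001,0.003,0]],[[0,0.06,-0.01],[0.001,0.003,0]],[[0.2,0,0],[0,0,0]],[[0.2,0,0],[0,0,0]],[[0.2,0,0],[0,0,0]],[[0.2,0,0],[0,0,0]],[[0.1,0,0],[0,0,0]],[[0,0,0],[0,0,0]]])

```text
time_s: 3.95
tool_pos: [0.539, 0.1448, 0.1377]
orientation: [[0.001, -0.406, -0.914], [-0.0, -0.914, 0.406], [-1.0, -0.0, -0.001]]
ft_force: [0.3, 0.4, 1.1]
width: 0.0256
```

```bash
python3 -c "
from h import *
o=bot.get_obs();print(o['tool_pos'],o['width'],o['ft_force']);print(o['orientation'])
planrows(np.array([.541,.1475,.125]),Rt(-.4152),2)
import cv2
im=bot.read_camera('wrist');np.savez('w1',im=im,p=o['tool_pos'],R=o['orientation'])
cv2.imwrite('pics/w2c.png',cv2.resize(im[130:330,220:420,::-1],None,fx=3,fy=3,interpolation=cv2.INTER_CUBIC))
import importlib,fitw
print('ribtop',(fitw.pw(B([[.006,.012,.107],[-.006,.012,.107],[.006,-.012,.107],[-.006,-.012,.107]],[.541,.1475,-.4152]))-[220,130])*3)
print('plate',(fitw.pw(B([[.022,-.02,.083],[-.022,-.02,.083],[.022,.02,.083],[-.022,.02,.083]],[.541,.1475,-.4152]))-[220,130])*3)
"
```

```text
[0.539  0.1448 0.1377] 0.025592342631317343 [0.2841 0.3771 1.1053]
[[ 0.0014 -0.4059 -0.9139]
 [-0.0002 -0.9139  0.4059]
 [-1.     -0.0004 -0.0014]]
[0.11, -0.03, -0.01] [-0.002, -0.001, 0.0]
[0.11, -0.03, -0.01] [-0.002, -0.001, 0.0]
ribtop [[260.3294 401.3831]
 [322.1471 401.2569]
 [258.1845 287.2448]
 [323.31   287.0912]]
plate [[184.6359 207.8978]
 [397.3394 207.3439]
 [192.4927 380.2383]
 [390.8312 379.8087]]
```

View pics/w2c.png

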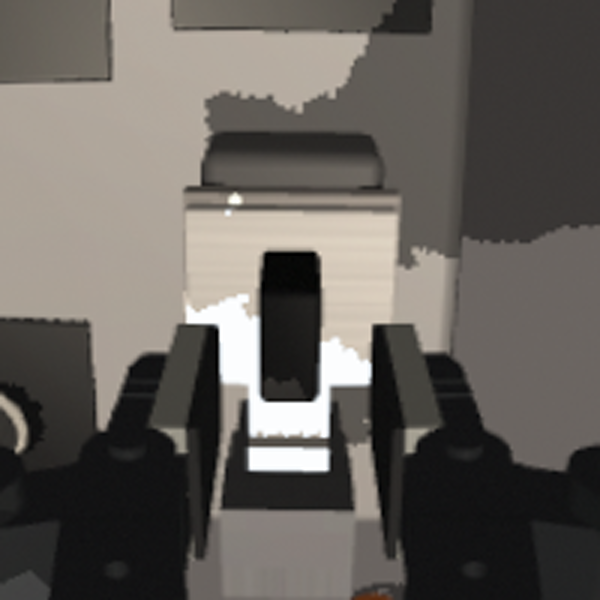

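Emit:
step_arm(plan=[[[0.1,-0.02,-0.01],[0,0,0]],[[0.1,-0.02,-0.01],[0,0,0]],[[0.1,0,0],[0,0,0]],[[0.1,0,0],[0,0,0]],[[0.1,0,0],[0,0,0]],[[0,0,0],[0,0,0]],[[0,0,0],[0,0,0]],[[0,0,0],[0,0,0]],[[0,0,0],[0,0,0]],[[0,0,0],[0,0,0]]])

```text
time_s: 5.25
tool_pos: [0.5423, 0.147, 0.1073]
orientation: [[0.005, -0.406, -0.914], [0.001, -0.914, 0.406], [-1.0, -0.003, -0.004]]
ft_force: [0.1, 0.3, -0.8]
width: 0.0257
```

```bash
python3 -c "
from h import *
o=bot.get_obs();print(o['tool_pos'],o['width'],o['ft_force']);print(o['orientation'])
planrows(np.array([.541,.1475,.100]),Rt(-.4152),1)
"
```

```text
[0.5423 0.147  0.1073] 0.025690405607717327 [ 0.1041  0.272  -0.7699]
[[ 0.0045 -0.4057 -0.914 ]
 [ 0.0012 -0.914   0.4057]
 [-1.     -0.0029 -0.0037]]
[0.12, 0.0, 0.02] [-0.003, -0.005, 0.004]
```

Emit:
step_arm(plan=[[[0.04,0,0.01],[-0.003,-0.005,0.004]],[[0.04,0,0.01],[0,0,0]],[[0,0,0],[0,0,0]],[[0,0,0],[0,0,0]],[[0,0,0],[0,0,0]],[[0,0,0],[0,0,0]],[[0,0,0],[0,0,0]],[[0,0,0],[0,0,0]],[[0,0,0],[0,0,0]],[[0,0,0],[0,0,0]]])

```text
time_s: 6.5
tool_pos: [0.5412, 0.1476, 0.1023]
orientation: [[-0.001, -0.403, -0.915], [-0.0, -0.915, 0.403], [-1.0, 0.0, 0.0]]
ft_force: [0.3, -0.1, 0.1]
width: 0.0259
```

Emit:
step_arm(plan=[[[0,0,0],[0,0,0]],[[0,0,0],[0,0,0]],[[0,0,0],[0,0,0]],[[0,0,0],[0,0,0]],[[0,0,0],[0,0,0]],[[0,0,0],[0,0,0]],[[0,0,0],[0,0,0]],[[0,0,0],[0,0,0]],[[0,0,0],[0,0,0]],[[0,0,0],[0,0,0]]], claw=1, newtons=20)

```text
time_s: 7.75
tool_pos: [0.5415, 0.1475, 0.1024]
orientation: [[0.0, -0.404, -0.915], [-0.0, -0.915, 0.404], [-1.0, -0.0, -0.0]]
ft_force: [-0.1, -0.5, -0.2]
width: 0.0112
```

```bash
python3 -c "
from h import *
import cv2
o=bot.get_obs();print(o['tool_pos'],o['width'],o['ft_force']);print(o['orientation'])
im=bot.read_camera('wrist')
cv2.imwrite('pics/w3c.png',cv2.resize(im[130:330,220:420,::-1],None,fx=3,fy=3,interpolation=cv2.INTER_CUBIC))
"
```

```text
[0.5415 0.1475 0.1024] 0.011212423270819193 [-0.0775 -0.4531 -0.181 ]
[[ 0.0001 -0.4041 -0.9147]
 [-0.     -0.9147  0.4041]
 [-1.     -0.     -0.0001]]
```

View pics/w3c.png

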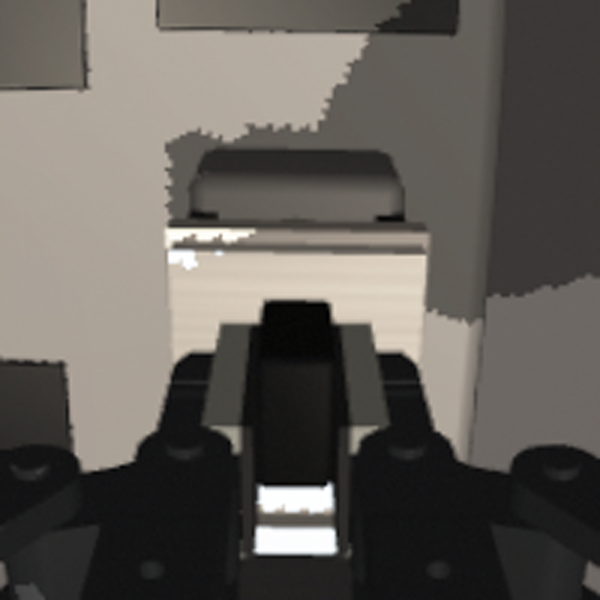

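Emit:
step_arm(plan=[[[0.02,0,0],[0,0,0]],[[0.02,0,0],[0,0,0]],[[0.02,0,0],[0,0,0]],[[0.02,0,0],[0,0,0]],[[0.02,0,0],[0,0,0]],[[0.02,0,0],[0,0,0]],[[0.02,0,0],[0,0,0]],[[0.02,0,0],[0,0,0]],[[0,0,0],[0,0,0]],[[0,0,0],[0,0,0]]])

```text
time_s: 9.05
tool_pos: [0.5416, 0.1476, 0.0937]
orientation: [[0.001, -0.404, -0.915], [0.0, -0.915, 0.404], [-1.0, -0.001, -0.001]]
ft_force: [-2.4, -0.5, 4.6]
width: 0.0116
```

```bash
cat > st.py <<'E'
from h import *
o=bot.get_obs();print(o['time_s'],o['tool_pos'],o['width'],'F',o['ft_force'],np.linalg.norm(o['ft_force']),'M',o['moment']);
t=-.4152;bx=np.array([np.cos(t),np.sin(t)]);by=np.array([-bx[1],bx[0]])
d=o['tool_pos'][:2]-[.541,.1475];print('rel base x,y mm',1e3*d@bx,1e3*d@by,'Fby',o['ft_force'][:2]@by,'Fbx',o['ft_force'][:2]@bx)
planrows(np.r_[[.541,.1475],o['tool_pos'][2]],Rt(t),1)
E
python3 st.py
```

```text
9.05 [0.5416 0.1476 0.0937] 0.011620610933719059 F [-2.3562 -0.4571  4.623 ] 5.208871868773018 M [-0.0153  0.7688 -0.2092]
rel base x,y mm 0.5184664852931811 0.3508109856232354 Fby -1.3686459928009866 Fbx -1.971602778410631
[-0.0, 0.01, 0.01] [-0.0, -0.001, 0.001]
```

```bash
python3 -c "
from h import *
import cv2
o=bot.get_obs();im=bot.read_camera('wrist');np.savez('w1',im=im,p=o['tool_pos'],R=o['orientation'])
cv2.imwrite('pics/w4c.png',cv2.resize(im[130:330,220:420,::-1],None,fx=3,fy=3,interpolation=cv2.INTER_CUBIC))
import fitw
for z in (.083,.080,.077,.074):
  print(z,'plate',((fitw.pw(B([[.022,-.02,z],[-.022,-.02,z],[.022,-.02,z-.005],[-.022,-.02,z-.005]],[.541,.1475,-.4152]))-[220,130])*3).round(1).tolist())
  print(z,'ribtop',((fitw.pw(B([[.006,-.012,z+.024],[-.006,-.012,z+.024]],[.541,.1475,-.4152]))-[220,130])*3).round(1).tolist())
print(bot.get_obs()['ft_force'])"
```

```text
0.083 plate [[161.4, 265.7], [434.9, 265.5], [165.4, 255.1], [430.6, 254.9]]
0.083 ribtop [[255.8, 380.3], [342.2, 380.2]]
0.08 plate [[163.8, 259.2], [432.3, 259.1], [167.7, 249.1], [428.2, 248.9]]
0.08 ribtop [[256.6, 370.5], [341.2, 370.4]]
0.077 plate [[166.2, 253.1], [429.8, 252.9], [169.9, 243.2], [425.8, 243.1]]
0.077 ribtop [[257.4, 361.1], [340.2, 361.0]]
0.074 plate [[168.4, 247.1], [427.4, 246.9], [172.0, 237.6], [423.5, 237.4]]
0.074 ribtop [[258.1, 352.1], [339.3, 352.1]]
[-0.6411 -0.8068  5.0573]
```

View pics/w4c.png

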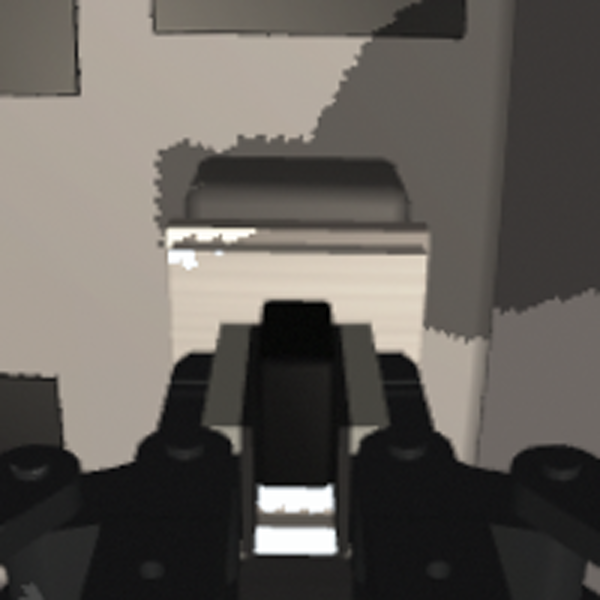

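Emit:
step_arm(plan=[[[0.01,0,0],[0,0,0]],[[0.01,0,0],[0,0,0]],[[0.01,0,0],[0,0,0]],[[0.01,0,0],[0,0,0]],[[0.005,0,0],[0,0,0]],[[0,0,0],[0,0,0]],[[0,0,0],[0,0,0]],[[0,0,0],[0,0,0]],[[0,0,0],[0,0,0]],[[0,0,0],[0,0,0]]], newtons=50)

```text
time_s: 10.35
tool_pos: [0.5417, 0.1478, 0.0914]
orientation: [[0.002, -0.404, -0.915], [0.001, -0.915, 0.404], [-1.0, -0.001, -0.001]]
ft_force: [-2.6, -0.1, 4.3]
width: 0.0107
```

```bash
python3 st.py
```

```text
10.35 [0.5417 0.1478 0.0914] 0.010745477334961312 F [-2.6284 -0.1431  4.2825] 5.026857180690343 M [-0.0352  0.7592 -0.2035]
rel base x,y mm 0.497208444975463 0.5340269115856886 Fby -1.191151830199249 Fbx -2.3474126234858703
[-0.0, 0.01, 0.01] [-0.001, -0.002, 0.002]
```

Emit:
step_arm(plan=[[[0.006,0.005,0.008],[0,0,0]],[[0.006,0,0],[0,0,0]],[[0.006,0,0],[0,0,0]],[[0,0,0],[0,0,0]],[[0,0,0],[0,0,0]],[[0,0,0],[0,0,0]],[[0,0,0],[0,0,0]],[[0,0,0],[0,0,0]],[[0,0,0],[0,0,0]],[[0,0,0],[0,0,0]]])

```text
time_s: 11.6
tool_pos: [0.5417, 0.1479, 0.0909]
orientation: [[0.003, -0.404, -0.915], [0.001, -0.915, 0.404], [-1.0, -0.002, -0.002]]
ft_force: [-2.9, 0.0, 6.1]
width: 0.0107
```

```bash
python3 st.py
```

```text
11.6 [0.5417 0.1479 0.0909] 0.010742801944557833 F [-2.8796  0.0428  6.1033] 6.748696929739734 M [ 0.0055  0.782  -0.2148]
rel base x,y mm 0.4829140859788783 0.6158240305044589 Fby -1.1224345988796653 Fbx -2.652203238789118
[-0.0, 0.01, 0.01] [-0.0, -0.003, 0.003]
```

Emit:
step_arm(plan=[[[0.003,0.001,0.001],[0,0,0]],[[0.003,0.001,0.001],[0,0,0]],[[0.003,0.001,0.001],[0,0,0]],[[0.003,0.001,0.001],[0,0,0]],[[0.003,0.001,0.001],[0,0,0]],[[0.003,0.001,0.001],[0,0,0]],[[0.003,0.001,0.001],[0,0,0]],[[0.003,0.001,0.001],[0,0,0]],[[0.003,0.001,0.001],[0,0,0]],[[0.003,0.001,0.001],[0,0,0]]])

```text
time_s: 12.85
tool_pos: [0.5416, 0.1478, 0.0903]
orientation: [[0.005, -0.403, -0.915], [0.002, -0.915, 0.403], [-1.0, -0.004, -0.004]]
ft_force: [-2.3, 0.7, 5.4]
width: 0.0111
```

```bash
python3 st.py
```

```text
12.85 [0.5416 0.1478 0.0903] 0.011065776581247893 F [-2.3     0.6848  5.3823] 5.893105471225581 M [ 0.0035  0.8604 -0.1976]
rel base x,y mm 0.4489128047555028 0.553893614539271 Fby -0.30113273536240215 Fbx -2.380861885866218
[-0.0, 0.01, 0.01] [0.0, -0.005, 0.005]
```

Emit:
step_arm(plan=[[[0.004,0.001,0.002],[0,-0.001,0.001]],[[0.004,0.001,0.002],[0,-0.001,0.001]],[[0.004,0.001,0.002],[0,-0.001,0.001]],[[0.004,0.001,0.002],[0,-0.001,0.001]],[[0.004,0.001,0.002],[0,-0.001,0.001]],[[0.004,0.001,0.002],[0,-0.001,0.001]],[[0.004,0.001,0.002],[0,-0.001,0.001]],[[0.004,0.001,0.002],[0,-0.001,0.001]],[[0.004,0.001,0.002],[0,-0.001,0.001]],[[0.004,0.001,0.002],[0,-0.001,0.001]]])

```text
time_s: 14.1
tool_pos: [0.5419, 0.1482, 0.0898]
orientation: [[-0.001, -0.403, -0.915], [-0.001, -0.915, 0.403], [-1.0, 0.002, 0.0]]
ft_force: [-2.3, 0.3, 5.4]
width: 0.0106
```

```bash
python3 st.py
```

```text
14.1 [0.5419 0.1482 0.0898] 0.010605567630475538 F [-2.3009  0.3087  5.4163] 5.892809457569046 M [ 0.0707  0.7275 -0.2117]
rel base x,y mm 0.5783241555062172 1.00594904099775 Fby -0.6456461627561737 Fbx -2.2299036314343925
[0.0, 0.02, 0.01] [0.001, 0.0, -0.002]
```

Emit:
step_arm(plan=[[[0.01,0.01,0.005],[0,0,0]],[[0.002,0.003,0.002],[0,0,0]],[[0.002,0.003,0.002],[0,0,0]],[[0.01,0.01,0.005],[0,0,0]],[[0.002,0.003,0.002],[0,0,0]],[[0.002,0.003,0.002],[0,0,0]],[[0.002,0.003,0.002],[0,0,0]],[[0.002,0.003,0.002],[0,0,0]],[[0.002,0.003,0.002],[0,0,0]],[[0.002,0.003,0.002],[0,0,0]]])

```text
time_s: 15.35
tool_pos: [0.5418, 0.1481, 0.0894]
orientation: [[0.005, -0.402, -0.915], [0.002, -0.915, 0.402], [-1.0, -0.004, -0.004]]
ft_force: [-1.6, 0.3, 4.6]
width: 0.0106
```

```bash
python3 st.py
```

```text
15.35 [0.5418 0.1481 0.0894] 0.010625620503086217 F [-1.5676  0.3069  4.6027] 4.8719715285881 M [ 0.077   0.7229 -0.1884]
rel base x,y mm 0.4778922005245527 0.9006048393873904 Fby -0.35148890606920247 Fbx -1.5581884752919275
[-0.0, 0.02, 0.01] [0.001, -0.005, 0.005]
```

```bash
python3 -c "
from h import *
import cv2
o=bot.get_obs();im=bot.read_camera('wrist');np.savez('w1',im=im,p=o['tool_pos'],R=o['orientation'])
cv2.imwrite('pics/w5c.png',cv2.resize(im[130:330,220:420,::-1],None,fx=3,fy=3,interpolation=cv2.INTER_CUBIC))
s=bot.read_camera('scene');cv2.imwrite('pics/s5c.png',cv2.resize(s[140:240,330:430,::-1],None,fx=6,fy=6,interpolation=cv2.INTER_CUBIC))
for i in range(3):
  o=bot.get_obs();print(o['time_s'],o['tool_pos'],o['ft_force'],o['qvel'])
print(o['joint_efforts'])
"
```

```text
15.45 [0.5418 0.1481 0.0894] [-2.0407 -0.0506  5.1663] [-0.0091  0.0853  0.0291 -0.0368 -0.0286 -0.0068]
15.45 [0.5418 0.1481 0.0894] [-2.0407 -0.0506  5.1663] [-0.0091  0.0853  0.0291 -0.0368 -0.0286 -0.0068]
15.45 [0.5418 0.1481 0.0894] [-2.0407 -0.0506  5.1663] [-0.0091  0.0853  0.0291 -0.0368 -0.0286 -0.0068]
[ -0.1545 -39.7141  19.9761   4.6021   0.5613   0.2169]
```

View pics/w5c.png

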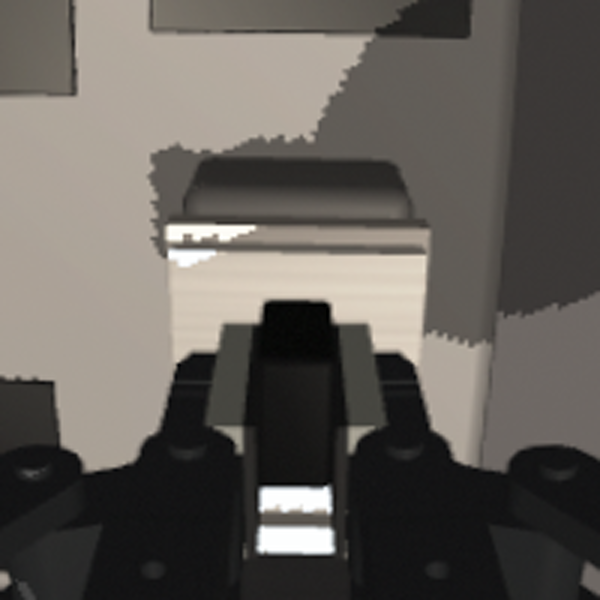

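View pics/s5c.png

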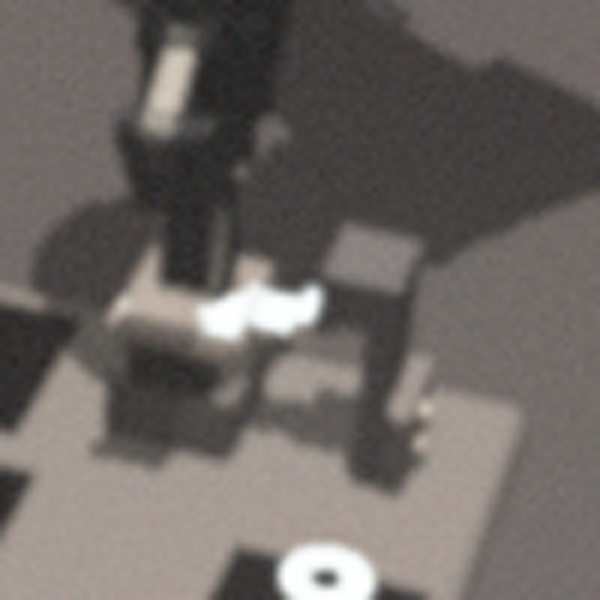

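Emit:
step_arm(plan=[[[0.025,0.01,0.005],[0,-0.005,0.005]],[[0,0,0],[0,0,0]],[[0,0,0],[0,0,0]],[[0,0,0],[0,0,0]],[[0,0,0],[0,0,0]],[[0,0,0],[0,0,0]],[[0,0,0],[0,0,0]],[[0,0,0],[0,0,0]],[[0,0,0],[0,0,0]],[[0,0,0],[0,0,0]]])

```text
time_s: 16.7
tool_pos: [0.542, 0.1485, 0.0895]
orientation: [[0.003, -0.402, -0.915], [0.002, -0.915, 0.402], [-1.0, -0.003, -0.002]]
ft_force: [-2.4, 0.1, 5.2]
width: 0.0109
```

```bash
python3 st.py
```

```text
16.7 [0.542  0.1485 0.0895] 0.01086073331402184 F [-2.3844  0.1389  5.1698] 5.6948739669213095 M [-0.0611  0.8097 -0.1738]
rel base x,y mm 0.5221495855353894 1.3353383182112484 Fby -0.8347278605353002 Fbx -2.2377883041804307
[-0.0, 0.02, 0.01] [0.001, -0.002, 0.003]
```

Emit:
step_arm(plan=[[[0.007,0.005,0.002],[0,0,0]],[[0.007,0.005,0.002],[0,0,0]],[[0.007,0.005,0.002],[0,0,0]],[[0.007,0.005,0.002],[0,0,0]],[[0.007,0.005,0.002],[0,0,0]],[[0.007,0.005,0.002],[0,0,0]],[[0.007,0.005,0.002],[0,0,0]],[[0.007,0.005,0.002],[0,0,0]],[[0.007,0.005,0.002],[0,0,0]],[[0.007,0.005,0.002],[0,0,0]]])

```text
time_s: 17.95
tool_pos: [0.5419, 0.1485, 0.089]
orientation: [[0.009, -0.401, -0.916], [0.006, -0.916, 0.402], [-1.0, -0.009, -0.006]]
ft_force: [-2.4, 0.5, 6.6]
width: 0.011
```

```bash
python3 st.py
```

```text
17.95 [0.5419 0.1485 0.089 ] 0.010976597094975782 F [-2.4244  0.4806  6.6224] 7.068541360808134 M [ 0.1541  0.9751 -0.1939]
rel base x,y mm 0.42562058837742395 1.2284453049472899 Fby -0.5382063375914503 Fbx -2.4122425226406623
[-0.0, 0.02, 0.01] [0.003, -0.008, 0.012]
```

Emit:
step_arm(plan=[[[0.007,0.005,0],[0,-0.002,0.003]],[[0.007,0.005,0],[0,-0.002,0.003]],[[0.007,0.005,0],[0,-0.002,0.003]],[[0.007,0.005,0],[0,-0.002,0.003]],[[0.007,0.005,0],[0,-0.002,0.003]],[[0.007,0.005,0],[0,-0.002,0.003]],[[0.007,0.005,0],[0,-0.002,0.003]],[[0.007,0.005,0],[0,-0.002,0.003]],[[0.007,0.005,0],[0,-0.002,0.003]],[[0.007,0.005,0],[0,-0.002,0.003]]])

```text
time_s: 19.2
tool_pos: [0.5422, 0.1486, 0.089]
orientation: [[-0.009, -0.401, -0.916], [-0.004, -0.916, 0.401], [-1.0, 0.007, 0.006]]
ft_force: [-2.9, 1.1, 6.8]
width: 0.0109
```

```bash
python3 st.py
```

```text
19.2 [0.5422 0.1486 0.089 ] 0.010929924085904952 F [-2.8553  1.1179  6.8349] 7.491182294915895 M [ 0.3258  0.9595 -0.1832]
rel base x,y mm 0.6863746424412682 1.5295067106679334 Fby -0.12880306918267295 Fbx -3.063606254796383
[0.0, 0.03, 0.01] [0.003, 0.008, -0.009]
```

```bash
python3 -c "
from h import *
import cv2
for n in ('scene','top','wrist'):
  im=bot.read_camera(n);cv2.imwrite(f'pics/{n}6.png',im[:,:,::-1])
  if n!='wrist':
    u,v=proj([.541,.1475,.1],n)[0].astype(int);c=im[max(0,v-80):v+70,u-100:u+100,::-1];cv2.imwrite(f'pics/{n}6c.png',cv2.resize(c,None,fx=4,fy=4,interpolation=cv2.INTER_CUBIC))
o=bot.get_obs();print(o)
"
```

```text
{'time_s': 19.35, 'qpos': array([ 31.222 ,  21.8268,  -7.1717,  -0.0763, -61.5474, -54.8283]), 'qvel': array([ 0.0026,  0.131 , -0.0545,  0.033 ,  0.0524, -0.0246]), 'joint_efforts': array([ -0.5532, -39.1176,  19.7537,   4.7708,   0.6891,   0.2428]), 'tool_pos': array([0.5422, 0.1486, 0.089 ]), 'orientation': array([[-0.0088, -0.401 , -0.916 ],
       [-0.0039, -0.916 ,  0.401 ],
       [-1.    ,  0.0071,  0.0064]]), 'ft_force': array([-2.8063,  0.6101,  6.8387]), 'moment': array([ 0.3354,  1.004 , -0.2824]), 'width': 0.010780192707007499}
```

View pics/scene6c.png

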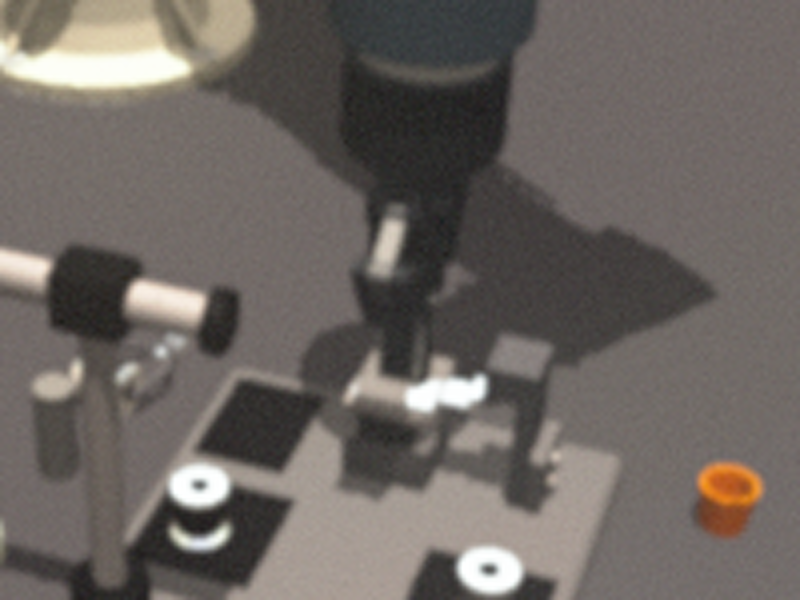

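View pics/top6c.png

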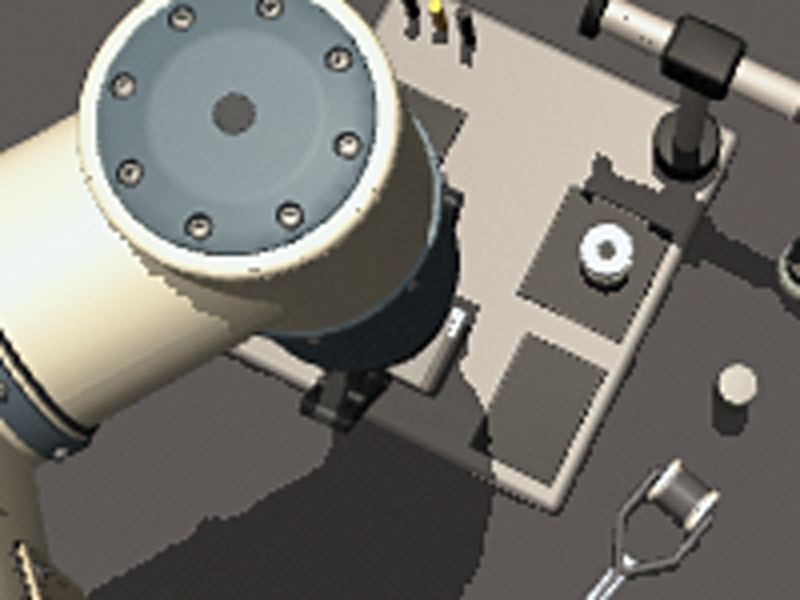

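View pics/wrist6.png

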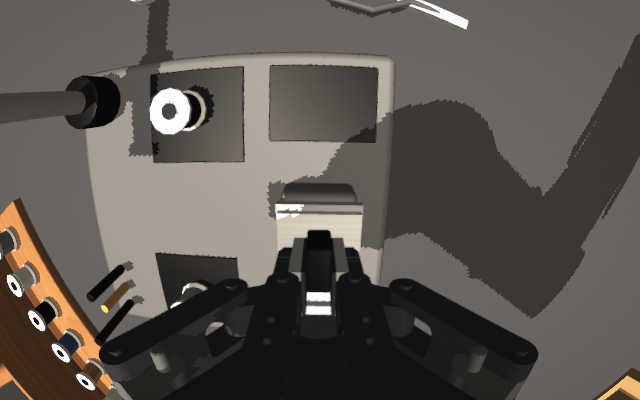

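Emit:
step_arm(plan=[[[0.01,0.006,0.006],[0,0,0]],[[0.01,0.006,0.006],[0,0,0]],[[0.01,0.006,0.006],[0,0,0]],[[0.01,0.006,0.006],[0,0,0]],[[0.01,0.006,0.006],[0,0,0]],[[0.01,0.006,0.006],[0,0,0]],[[0.01,0.006,0.006],[0,0,0]],[[0.01,0.006,0.006],[0,0,0]],[[0.01,0.006,0.006],[0,0,0]],[[0.01,0.006,0.006],[0,0,0]]])

```text
time_s: 20.6
tool_pos: [0.5421, 0.1487, 0.089]
orientation: [[0.004, -0.4, -0.916], [0.001, -0.916, 0.4], [-1.0, -0.003, -0.004]]
ft_force: [-2.2, 0.3, 7.0]
width: 0.0107
```

```bash
python3 st.py
```

```text
20.6 [0.5421 0.1487 0.089 ] 0.010682363297456426 F [-2.1808  0.304   7.0007] 7.3387994452484 M [ 0.0443  0.8467 -0.209 ]
rel base x,y mm 0.4892886122926026 1.5497512086074783 Fby -0.6014618582918035 Fbx -2.1181490120509197
[-0.0, 0.03, 0.01] [0.004, -0.005, 0.003]
```

Emit:
step_arm(plan=[[[0.01,0.006,0.006],[0,0,0]],[[0.01,0.006,0.006],[0,0,0]],[[0.01,0.006,0.006],[0,0,0]],[[0.01,0.006,0.006],[0,0,0]],[[0.01,0.006,0.006],[0,0,0]],[[0.01,0.006,0.006],[0,0,0]],[[0.01,0.006,0.006],[0,0,0]],[[0.015,0.006,0.006],[0,0,0]],[[0.015,0.006,0.006],[0,0,0]],[[0.02,0.006,0.006],[0,0,0]]])

```text
time_s: 21.85
tool_pos: [0.5419, 0.1487, 0.0887]
orientation: [[0.017, -0.399, -0.917], [0.005, -0.917, 0.399], [-1.0, -0.012, -0.014]]
ft_force: [-3.6, 0.5, 11.7]
width: 0.0109
```

```bash
python3 st.py
```

```text
21.85 [0.5419 0.1487 0.0887] 0.010852333182946282 F [-3.6205  0.4604 11.7483] 12.302103870513733 M [ 0.159   1.6149 -0.3041]
rel base x,y mm 0.35910351529401563 1.5051633795640753 Fby -1.0391162169200128 Fbx -3.4985538144754558
[-0.0, 0.03, 0.01] [0.006, -0.017, 0.015]
```

Emit:
step_arm(plan=[[[0.014,-0.02,0.003],[0,-0.002,0.002]],[[0.014,-0.02,0.003],[0,-0.002,0.002]],[[0.014,-0.02,0.003],[0,-0.002,0.002]],[[0.014,-0.02,0.003],[0,-0.002,0.002]],[[0.014,-0.02,0.003],[0,-0.002,0.002]],[[0.014,-0.02,0.003],[0,-0.002,0.002]],[[0.014,-0.002,0.003],[0,-0.002,0.002]],[[0.014,-0.002,0.003],[0,-0.002,0.002]],[[0.014,-0.002,0.003],[0,-0.002,0.002]],[[0.014,-0.002,0.003],[0,-0.002,0.002]]])

```text
time_s: 23.1
tool_pos: [0.5466, 0.1587, 0.0888]
orientation: [[0.007, -0.398, -0.917], [0.001, -0.917, 0.398], [-1.0, -0.004, -0.006]]
ft_force: [-2.3, 0.2, 8.4]
width: 0.0106
```

```bash
python3 st.py
```

```text
23.1 [0.5466 0.1587 0.0888] 0.010576664679150983 F [-2.2501  0.2382  8.3943] 8.693960748169308 M [ 0.1023  1.3027 -0.3164]
rel base x,y mm 0.6073772737413227 12.480121168364628 Fby -0.6896557553673259 Fbx -2.1550634899827075
[-0.0, 0.21, 0.01] [0.007, -0.007, 0.005]
```

Emit:
step_arm(plan=[[[0.014,-0.015,0.003],[0,-0.002,0.002]],[[0.014,-0.015,0.003],[0,-0.002,0.002]],[[0.014,-0.015,0.003],[0,-0.002,0.002]],[[0.014,-0.002,0.003],[0,-0.002,0.002]],[[0.014,-0.002,0.003],[0,-0.002,0.002]],[[0.014,-0.002,0.003],[0,-0.002,0.002]],[[0.014,-0.002,0.003],[0,-0.002,0.002]],[[0.014,-0.002,0.003],[0,-0.002,0.002]],[[0.014,-0.002,0.003],[0,-0.002,0.002]],[[0.014,-0.002,0.003],[0,-0.002,0.002]]])

```text
time_s: 24.35
tool_pos: [0.5499, 0.1655, 0.0888]
orientation: [[-0.002, -0.398, -0.917], [-0.001, -0.917, 0.398], [-1.0, 0.002, 0.002]]
ft_force: [-3.8, 0.9, 8.8]
width: 0.0107
```

```bash
python3 st.py; python3 -c "
from h import *
import cv2
o=bot.get_obs();im=bot.read_camera('wrist');np.savez('w1',im=im,p=o['tool_pos'],R=o['orientation'])
cv2.imwrite('pics/w7c.png',cv2.resize(im[130:330,220:420,::-1],None,fx=3,fy=3,interpolation=cv2.INTER_CUBIC))"
```

```text
24.35 [0.5499 0.1655 0.0888] 0.01068681380488248 F [-3.776   0.8927  8.7985] 9.616026585359233 M [ 0.1202  1.1301 -0.3472]
rel base x,y mm 0.8490370219539649 20.092118221812303 Fby -0.7062832765005739 Fbx -3.8152373416334284
[0.0, 0.33, 0.02] [0.008, 0.002, -0.003]
```

View pics/w7c.png

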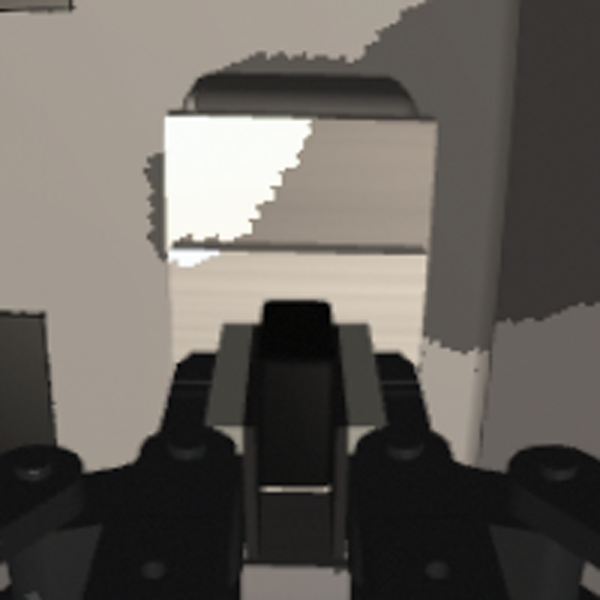

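Emit:
step_arm(plan=[[[0,0,0],[0,0,0]],[[0,0,0],[0,0,0]],[[-0.005,0,0],[0,0,0]],[[-0.005,0,0],[0,0,0]],[[-0.005,0,0],[0,0,0]],[[-0.005,0,0],[0,0,0]],[[0,0,0],[0,0,0]],[[0,0,0],[0,0,0]],[[0,0,0],[0,0,0]],[[0,0,0],[0,0,0]]])

```text
time_s: 25.65
tool_pos: [0.55, 0.1658, 0.0905]
orientation: [[-0.002, -0.398, -0.917], [-0.001, -0.917, 0.398], [-1.0, 0.001, 0.002]]
ft_force: [-1.5, -0.1, 5.0]
width: 0.0109
```

```bash
python3 st.py
```

```text
25.65 [0.55   0.1658 0.0905] 0.010867006344552428 F [-1.5028 -0.0918  5.05  ] 5.26966735057615 M [-0.0173  0.7307 -0.2772]
rel base x,y mm 0.81064032291802 20.39005988042126 Fby -0.690246651792497 Fbx -1.3380941349511706
[0.0, 0.34, 0.02] [0.007, 0.002, -0.002]
```

Emit:
step_arm(plan=[[[-0.006,0,0],[0,0,0]],[[-0.006,0,0],[0,0,0]],[[-0.006,0,0],[0,0,0]],[[-0.006,0,0],[0,0,0]],[[-0.006,0,0],[0,0,0]],[[0,0,0],[0,0,0]],[[0,0,0],[0,0,0]],[[0,0,0],[0,0,0]],[[0,0,0],[0,0,0]],[[0,0,0],[0,0,0]]])

```text
time_s: 26.9
tool_pos: [0.55, 0.1658, 0.0923]
orientation: [[-0.002, -0.399, -0.917], [-0.001, -0.917, 0.399], [-1.0, 0.001, 0.002]]
ft_force: [-2.0, 0.5, 4.8]
width: 0.0109
```

```bash
python3 st.py
```

```text
26.9 [0.55   0.1658 0.0923] 0.010893184747953581 F [-1.9742  0.543   4.8363] 5.2518670534213 M [-0.0387  0.6213 -0.3525]
rel base x,y mm 0.8027868585752875 20.397115422958887 Fby -0.2994800298739083 Fbx -2.025494687426195
[0.0, 0.34, 0.02] [0.007, 0.002, -0.002]
```

Emit:
step_arm(plan=[[[-0.006,0,0],[0,0,0]],[[-0.006,0,0],[0,0,0]],[[0,0,0],[0,0,0]],[[0,0,0],[0,0,0]],[[0,0,0],[0,0,0]],[[0,0,0],[0,0,0]],[[0,0,0],[0,0,0]],[[0,0,0],[0,0,0]],[[0,0,0],[0,0,0]],[[0,0,0],[0,0,0]]])

```text
time_s: 28.15
tool_pos: [0.55, 0.1659, 0.093]
orientation: [[-0.002, -0.399, -0.917], [-0.0, -0.917, 0.399], [-1.0, 0.001, 0.002]]
ft_force: [-1.8, 0.2, 4.5]
width: 0.0108
```

```bash
python3 st.py
```

```text
28.15 [0.55   0.1659 0.093 ] 0.01081430830534571 F [-1.8283  0.2327  4.4636] 4.829124903723806 M [-0.0391  0.597  -0.2935]
rel base x,y mm 0.8028014797029915 20.423078158182296 Fby -0.5245316735874865 Fbx -1.76680561950118
[0.0, 0.34, 0.02] [0.007, 0.002, -0.002]
```

Emit:
step_arm(plan=[[[-0.006,0,0],[0,0,0]],[[-0.006,0,0],[0,0,0]],[[-0.006,0,0],[0,0,0]],[[0,0,0],[0,0,0]],[[0,0,0],[0,0,0]],[[0,0,0],[0,0,0]],[[0,0,0],[0,0,0]],[[0,0,0],[0,0,0]],[[0,0,0],[0,0,0]],[[0,0,0],[0,0,0]]])

```text
time_s: 29.4
tool_pos: [0.55, 0.1658, 0.0941]
orientation: [[-0.002, -0.399, -0.917], [-0.001, -0.917, 0.399], [-1.0, 0.001, 0.002]]
ft_force: [-2.4, 0.3, 3.7]
width: 0.0106
```

```bash
python3 st.py
```

```text
29.4 [0.55   0.1658 0.0941] 0.010596873620752383 F [-2.4291  0.3262  3.7456] 4.476228217421674 M [ 0.0759  0.6304 -0.2997]
rel base x,y mm 0.7888013398580443 20.399063054194716 Fby -0.6813395891890577 Fbx -2.354285174728418
[0.0, 0.34, 0.01] [0.007, 0.002, -0.002]
```

Emit:
step_arm(plan=[[[-0.006,0,0],[0,0,0]],[[-0.006,0,0],[0,0,0]],[[0,0,0],[0,0,0]],[[0,0,0],[0,0,0]],[[0,0,0],[0,0,0]],[[0,0,0],[0,0,0]],[[0,0,0],[0,0,0]],[[0,0,0],[0,0,0]],[[0,0,0],[0,0,0]],[[0,0,0],[0,0,0]]])

```text
time_s: 30.65
tool_pos: [0.55, 0.1659, 0.0947]
orientation: [[-0.002, -0.399, -0.917], [-0.001, -0.917, 0.399], [-1.0, 0.001, 0.002]]
ft_force: [-1.2, -0.5, 3.3]
width: 0.0106
```

```bash
python3 st.py
```

```text
30.65 [0.55   0.1659 0.0947] 0.010599464959123391 F [-1.2454 -0.5164  3.2863] 3.552074603463896 M [ 0.0073  0.5103 -0.2388]
rel base x,y mm 0.7927732817416039 20.411201567699738 Fby -0.9748972368603344 Fbx -0.9312419522663997
[0.0, 0.34, 0.01] [0.007, 0.002, -0.002]
```

Emit:
step_arm(plan=[[[-0.006,0,0],[0,0,0]],[[-0.004,0,0],[0,0,0]],[[0,0,0],[0,0,0]],[[0,0,0],[0,0,0]],[[0,0,0],[0,0,0]],[[0,0,0],[0,0,0]],[[0,0,0],[0,0,0]],[[0,0,0],[0,0,0]],[[0,0,0],[0,0,0]],[[0,0,0],[0,0,0]]])

```text
time_s: 31.9
tool_pos: [0.55, 0.1658, 0.0947]
orientation: [[-0.003, -0.399, -0.917], [-0.001, -0.917, 0.399], [-1.0, 0.002, 0.002]]
ft_force: [-0.7, 1.0, 1.2]
width: 0.0102
```

```bash
python3 st.py; python3 -c "
from h import *
import cv2
im=bot.read_camera('wrist')
cv2.imwrite('pics/w8c.png',cv2.resize(im[130:330,220:420,::-1],None,fx=3,fy=3,interpolation=cv2.INTER_CUBIC))
s=bot.read_camera('scene');cv2.imwrite('pics/s8c.png',cv2.resize(s[140:240,330:430,::-1],None,fx=6,fy=6,interpolation=cv2.INTER_CUBIC))"
```

```text
31.9 [0.55   0.1658 0.0947] 0.010234202666516095 F [-0.6844  1.0169  1.1997] 1.7151762277833955 M [-0.0293  0.2156 -0.339 ]
rel base x,y mm 0.7892825953862059 20.400146229818642 Fby 0.6544546578409987 Fbx -1.0364776327070142
[0.0, 0.34, 0.01] [0.006, 0.003, -0.002]
```

View pics/w8c.png

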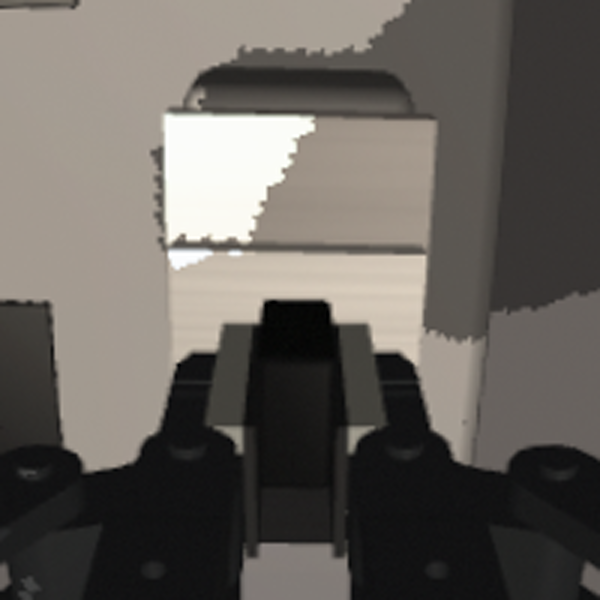

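View pics/s8c.png

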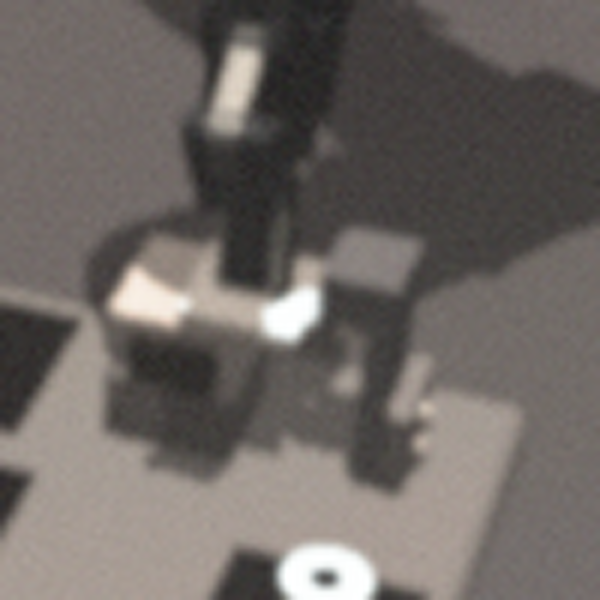

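The tool stays at z 0.0947 and the force has dropped to about 1 N, so the catch is carrying the spring. The picture shows the tongue under the catch's roof. Next I release the rib and withdraw.

Emit:
step_arm(plan=[[[0,0,0],[0,0,0]],[[0,0,0],[0,0,0]],[[0,0,0],[0,0,0]],[[0,0,0],[0,0,0]],[[0,0,0],[0,0,0]],[[0,0,0],[0,0,0]],[[0,0,0],[0,0,0]],[[0,0,0],[0,0,0]],[[0,0,0],[0,0,0]],[[0,0,0],[0,0,0]]], claw=0.7)

```text
time_s: 33.25
tool_pos: [0.5497, 0.1658, 0.0939]
orientation: [[-0.004, -0.398, -0.918], [-0.001, -0.918, 0.398], [-1.0, 0.003, 0.003]]
ft_force: [0.3, -0.0, -0.5]
width: 0.0255
```

Emit:
step_arm(plan=[[[-0.05,0,0],[0,0,0]],[[-0.1,0,0],[0,0,0]],[[-0.2,0,0],[0,0,0]],[[-0.2,0,0],[0,0,0]],[[-0.2,0,0],[0,0,0]],[[-0.2,0,0],[0,0,0]],[[-0.2,0,0],[0,0,0]],[[-0.1,0,0],[0,0,0]],[[0,0,0],[0,0,0]],[[0,0,0],[0,0,0]]])

```text
time_s: 34.5
tool_pos: [0.5504, 0.166, 0.1755]
orientation: [[-0.002, -0.398, -0.918], [-0.0, -0.918, 0.398], [-1.0, 0.001, 0.001]]
ft_force: [-0.6, 0.8, -0.7]
width: 0.0251
```

```bash
python3 -c "
from h import *
import cv2
o=bot.get_obs();print(o['time_s'],o['tool_pos'],o['width'],o['ft_force'])
im=bot.read_camera('wrist');np.savez('w1',im=im,p=o['tool_pos'],R=o['orientation'])
cv2.imwrite('pics/w9c.png',cv2.resize(im[100:300,220:420,::-1],None,fx=3,fy=3,interpolation=cv2.INTER_CUBIC))
s=bot.read_camera('scene');cv2.imwrite('pics/s9c.png',cv2.resize(s[140:240,330:430,::-1],None,fx=6,fy=6,interpolation=cv2.INTER_CUBIC))
import fitw
for k in (.016,.0205):
  z=.083-.0077
  print(k,'plate',((fitw.pw(B([[.022,-.02+k,z],[-.022,-.02+k,z]],[.541,.1475,-.4152]))-[220,100])*3).round(1).tolist(),'ribtop',((fitw.pw(B([[.006,-.012+k,z+.024],[-.006,-.012+k,z+.024],[.006,.012+k,z+.024]],[.541,.1475,-.4152]))-[220,100])*3).round(1).tolist())
"
```

```text
34.5 [0.5504 0.166  0.1755] 0.025137429371684707 [-0.6336  0.7827 -0.6993]
0.016 plate [[211.0, 214.1], [385.8, 215.1]] ribtop [[272.7, 270.1], [325.3, 270.4], [272.8, 368.3]]
0.0205 plate [[211.3, 231.5], [385.2, 232.5]] ribtop [[272.7, 289.0], [325.0, 289.3], [272.8, 385.9]]
```

View pics/w9c.png

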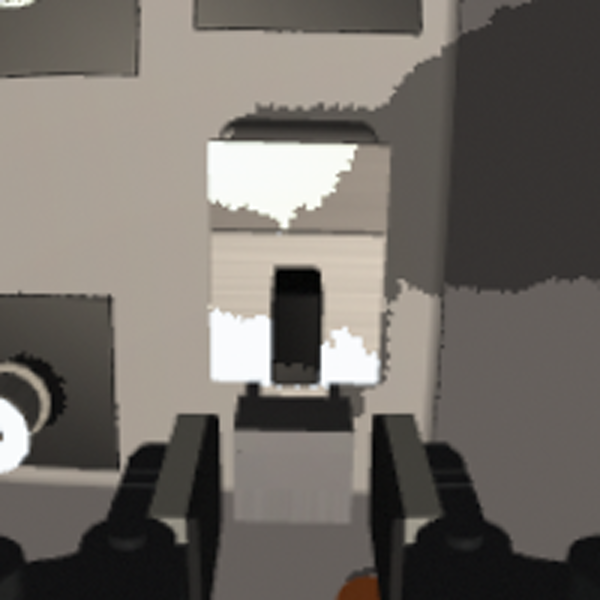

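View pics/s9c.png

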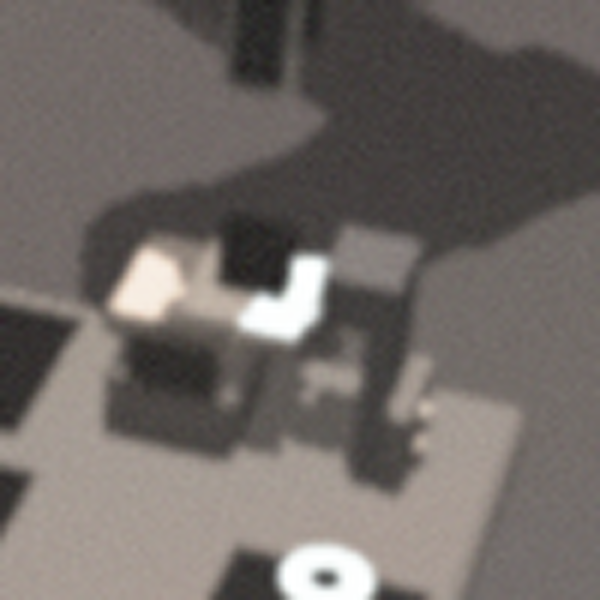

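After the hand let go, the wrist picture puts the plate's rear edge at row 231 and the rib's front at row 384. Those fit a keeper travel of about 20 mm and a plunger travel of about 7.7 mm, and nothing is touching. I'll hand it in.

```bash
python3 -c "
from plant import bot
print(bot.sign_off())"
```

```text
the job is handed in; nothing more can be done
None
```

The plunger is latched: the catch holds it down with the keeper fully behind the tooth. I handed the job in at about 34.6 s of the 64 s allowed.

- **Press:** I gripped the keeper's rib, the fingertips about 5 mm above the plate rather than on it, so friction on the rib carried the push. I felt the rubber stop at about 13.3 mm of plunger travel. The highest total push I read was 11.7 N, roughly 5 N of it on the stop.
- **Slide and release:** I slid the keeper about 19 mm under the catch. I then let the plunger rise about 6 mm until the catch took the load, opened the fingers and withdrew straight up.
- **Last checks:** With the hand clear, the wrist picture fits a keeper travel of about 20 mm and a plunger travel of about 7.7 mm. The hand's force reading was within noise (about 1 N). I saw nothing to suggest the bystanders moved, but I did not measure each one.

**Readings that disagreed:**
- The wrist force read about 1 N below the expected spring force.
- The arm yielded under small steps, so I needed several more calls than planned to be sure of the stop.
- I read forces only at the end of each call, so short peaks in between would not have shown.

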